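# Hang a lumber-rack arm in its slotted upright and lock it

### The job

Pick up the loose grey rack arm, hook its two claws into the two upper slots of the empty upright and press it down until the spring catch snaps over the claw, so that it hangs locked like its partner on the neighbouring upright. Feel for the slots and press with care rather than forcing the arm against the rack, and leave the offcut and the wax tin where they are.

Things in the scene. Friction and masses are not known exactly. Their poses are not given: they have to be found in the camera images.
- bracket_mid (a point): centre of the loose rack arm's head, a grey steel block 34 (x) by 24 (y) by 80 (z) mm, standing on the table, total 0.28 to 0.42 kg; grip its bare upper half across y. x points out of the flat back face (17 mm from here), the way the claws point; z up. From the head's foot a beam 20 wide, 24 high runs 98 mm to -x, with a 43 mm high end lip.
- bracket_claw (a point): lower tip of the upper claw (axes as bracket_mid). Two claws 7 mm wide, one 44 mm above the other, on the back face: neck 8 mm high, then a 19 mm high tongue, tops level, so it hangs 11 mm below the neck, 5.6 mm clear of the face. Tips 10.6 mm off the face; the upper 14.5 by a 7 mm round bead across its lower end. Tongue undersides 30 mm below, 14 above bracket_mid.
- post: rack stand screwed to the table: 18 mm plywood foot, two grey uprights 45 wide, 168 mm high, 200 mm apart. The one at +y holds an arm already, locked; the empty one is yours. Origin: table height, under the middle of the empty one's front face; x into it (as claws go in), z up. Face: steel strip 4 mm thick, 3 slots 10 wide, 22 high, 44 mm apart, undersides by design at z = 50, 94, 138 mm.
- entry (a point): fixed on the stand (axes of post): where, by design, bracket_mid is with the claws just pushed into the two upper slots and the back face on the strip (x -17, y 0, z 125.5 mm of post). Claws have 1.5 mm free all round. But the hand-clamped strip, with slots and catch, has slipped down: all sit 5 to 21 mm lower than designed. How much is not measured, but must be felt or seen.
- seat (a point): fixed on the stand: where, by design, bracket_mid is when locked, 12.5 mm below entry; truly 5 to 21 mm lower, as the strip is. Held in against the catch, the arm goes down at 3 to 15 N of friction; near the bottom the catch snaps out over the bead and the necks stop hard on the slots' lower edges. The locked arm keeps about 1.5 mm of play.
- catch (a joint): the spring catch, a steel plunger behind the upper slot, moving along x: metres, 0 = sprung forward (free, or snapped shut over the claw's bead). The bead pushes it back about 0.0033 over the last 3 mm of pushing the claws in, against 4 to 6 N, and it stays back until the arm is fully down. Only then is the arm locked.
- offcut_mid (a point): centre of a loose dark wood offcut, 70 x 45 x 35 mm high, to be left alone
- wax_mid (a point): centre of a low brass-coloured wax tin with a pale lid, 70 mm in diameter, 40 mm high, to be left alone
Things that resemble listed ones, but are neither listed nor needed, are in the scene too. Of the things that look like the part that bears bracket_mid, the largest one is meant.

How it is judged:
By the outcome, as a careful person would: the job done as asked, in the order asked, and still so for the second after the job is handed in, with the robot touching nothing.
It also fails if it takes over 72 s, if anything falls off the work surface, if the arm or the gripper's body presses on something with over 40 N, if the wrist force passes 120 N, or if a joint passes its speed limit or range.

### The arm

A 6-joint arm with a two-finger parallel gripper is mounted at the origin on the work surface. World frame = base frame: x ahead of the robot, y to its left, z up, the work surface at z = 0. Lengths are in m, angles in degrees, forces in N, time in s.
With the tool pointing down it reaches from about 0.35 to 0.875 m from the base axis. Payload 4.2 kg.
Tool frame: the origin (TCP) lies at the very end of the fingers, on their centre line; the grasp point (between the pads) lies 19 mm behind it (r.grip_point_offset is the distance from the TCP to the grasp point, in m); z points along the fingers, y is the line along which they close (so a half turn about z gives the same grasp; the last joint's range is limited). The gripper opens to 87 mm and grips with 3 to 60 N. Pads are 19 mm wide; open, the fingers measure 117 mm over their backs; the gripper's body (75 mm by 190 mm) begins 51 mm behind the grasp point.
Start: joints at [14.817, 22.042, 0.453, 0, -68.411, -14.817], TCP at [0.625, 0, 0.223] pointing down, gripper open.
Joint ranges: [-179.83, 179.83], [-69.29, 118.12], [-61.27, 80.66], [-181.25, 117.63], [-171.15, -9.14], [-177.46, 177.46]. Speed limits (degrees/s): [159.86, 159.86, 180, 180, 180, 180].

### API

Orientations are given as a 3x3 rotation matrix whose columns are the frame's x, y, z axes.
In Python, from station import r, cams gives the robot as it stands. The module is installed in compiled form; this text tells all that it offers.
- The arm moves only by the shell command python3 -m handwheel 'ROWS'. ROWS is JSON, a list that holds one entry, the list of rows, each a list of 7 numbers: the turn, a rotation vector about the tool's x, y, z in units of 6 degrees (1.0 is 6 degrees), then the shift along the tool's x, y, z in m, then the finger opening in m, from 0 to 0.087. In form: [[[ax, ay, az, x, y, z, jaw], ...]]. A call has 1 to 12 rows; each row shifts and turns the commanded pose from where the row before left it, along the tool's axes as they then stand; what a row does not reach is not made up. A row lasts 1/10 s, in which the tool goes at most 50 mm and 8.59 degrees, less where a joint would pass 70% of its speed; a pose out of reach is approached as far as the arm can. A call with a gripper value outside its range is refused whole. The fingers move at their own pace and stop on an object; the grip force is fixed at half the most. Time passes only in rows, so rows that do not move let the fingers close. It gives the time, the measured TCP pose, the force, the opening and the grip force at its end, in the units of the state.
- r.sense(): the state, without advancing time (a new reading comes with each control period).
- cams.capture(name): name is "scene" or "side" or "wrist"; returns the picture (384x512x3 uint8, red, green, blue); there is no depth.
- cams.get_calibration(name): a dict with "camera_matrix" (3x3 intrinsics, pixels), "k1" (the pictures are not rectified: a ray, as slopes to the right and down, at radius r is drawn at 1 + k1 r^2 times it, then the intrinsics apply), "rvec" (rotation vector, rad) and "tvec" (3), from world to camera coordinates, as OpenCV has them; the wrist camera has in their place "T_tool_cam" (4x4, takes a point from camera to tool coordinates, whose origin is the TCP and whose axes are the flange's). Camera axes: x right, y down, z forward; pixel columns grow to the right and rows downward; lengths in m; the calibration is good to about 2 mm. A picture is of the moment at which its call begins: read the wrist's pose just before it. get_calibration takes no time and is no camera call.
- r.finish_job(): hands the job in; it is judged then, once.
The state is a dict: "time_s": time; "joints": joint angles; "joint_velocities": joint speeds; "effort": joint torques, N m; "tcp_pos": TCP position; "ee_rot": TCP orientation; "wrist_force": force on the tool from outside, world axes, zero at the start; "moment": the same for the moment, N m; "gripper_width": opening from 0.0 (shut) to 1.0 (fully open); "gripper_force": force on a finger pad.
Only numpy, scipy, OpenCV 4.12 (cv2) and the standard library are available. Lean on these libraries where they do the work, as an engineer would, in place of code of your own. Each camera call takes 0.05 s, during which the arm holds its last target. There are 200 camera calls.

## Working session

There is one attempt and no reset: what is moved stays moved. The work goes in short steps, Python scripts to look and compute and a shell command to move; the robot and the scene stay as the last step left them, time stands still between calls to the robot, and variables do not carry over. Pictures are saved under pics/ and viewed, at most 13 in all, crops included, and the job is handed in when it is done.

```bash
mkdir -p pics; python3 - <<'E'
from station import r,cams
import cv2,numpy as np
s=r.sense();print(s['time_s'],s['tcp_pos'],np.round(s['ee_rot'],3),s['wrist_force'],r.grip_point_offset)
for n in("scene","side","wrist"):
    cv2.imwrite(f"pics/a_{n}.png",cams.capture(n)[:,:,::-1]);print(n,cams.get_calibration(n))
E
```

```text
0.0 [6.24396949e-01 1.32308123e-05 2.21467543e-01] [[-0.    -1.    -0.002]
 [-1.     0.    -0.   ]
 [ 0.     0.002 -1.   ]] [ 0.6895295  -0.52945944 -0.22652709] 0.0187
scene {'camera_matrix': array([[453.91939068,   0.        , 252.24011745],
       [  0.        , 453.91939068, 204.13976771],
       [  0.        ,   0.        ,   1.        ]]), 'k1': -0.10392410119831369, 'rvec': array([ 1.30786242,  2.05079321, -1.0161965 ]), 'tvec': array([ 0.33958641, -0.1620593 ,  1.31596292])}
side {'camera_matrix': array([[464.08261804,   0.        , 246.18549331],
       [  0.        , 464.08261804, 186.45977709],
       [  0.        ,   0.        ,   1.        ]]), 'k1': -0.03258028980173872, 'rvec': array([ 2.24201162, -0.08207284,  0.06822979]), 'tvec': array([-0.54542763,  0.00618389,  1.00823421])}
wrist {'camera_matrix': array([[311.24329998,   0.        , 252.47847567],
       [  0.        , 311.24329998, 191.06094649],
       [  0.        ,   0.        ,   1.        ]]), 'k1': -0.04004530245737713, 'T_tool_cam': array([[-9.35528751e-04, -9.61472585e-01, -2.74899241e-01,
         7.51758079e-02],
       [ 9.99999373e-01, -7.30222660e-04, -8.49180577e-04,
        -2.85263103e-04],
       [ 6.15726190e-04, -2.74899863e-01,  9.61472665e-01,
        -1.61632647e-01],
       [ 0.00000000e+00,  0.00000000e+00,  0.00000000e+00,
         1.00000000e+00]])}
```

View pics/a_scene.png

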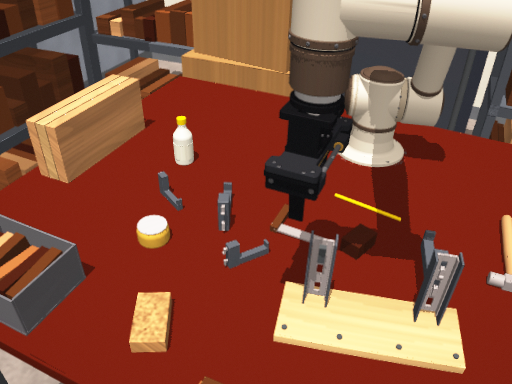

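View pics/a_side.png

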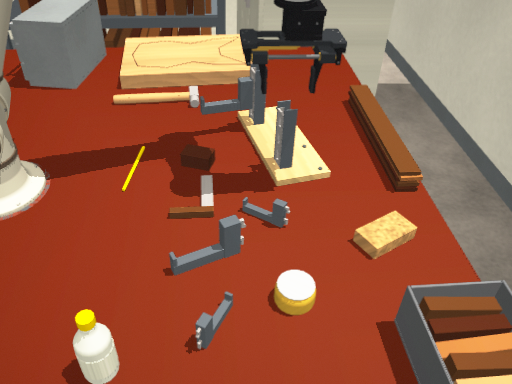

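Candidates for the loose arm are, in side pixels, A (208,250), B (265,211) and C (215,320). In scene pixels they are A (226,205), B (245,253) and C (168,190). A is clearly the largest, so it fits. The stand is at side (285,140), with the empty upright at (286,135) and the occupied one at (252,95). I'll confirm this in an enlarged crop.

```bash
python3 - <<'E'
import cv2,numpy as np
a=cv2.imread("pics/a_side.png")[60:275,165:335];b=cv2.imread("pics/a_scene.png")[175:345,205:345]
A=cv2.resize(a,None,fx=2.7,fy=2.7,interpolation=2);B=cv2.resize(b,None,fx=2.4,fy=2.4,interpolation=2)
c=np.zeros((600,800,3),np.uint8);c[:A.shape[0],:A.shape[1]]=A;c[:B.shape[0],462:462+B.shape[1]]=B
cv2.imwrite("pics/b.png",c)
E
```

```text
(no output)
```

View pics/b.png

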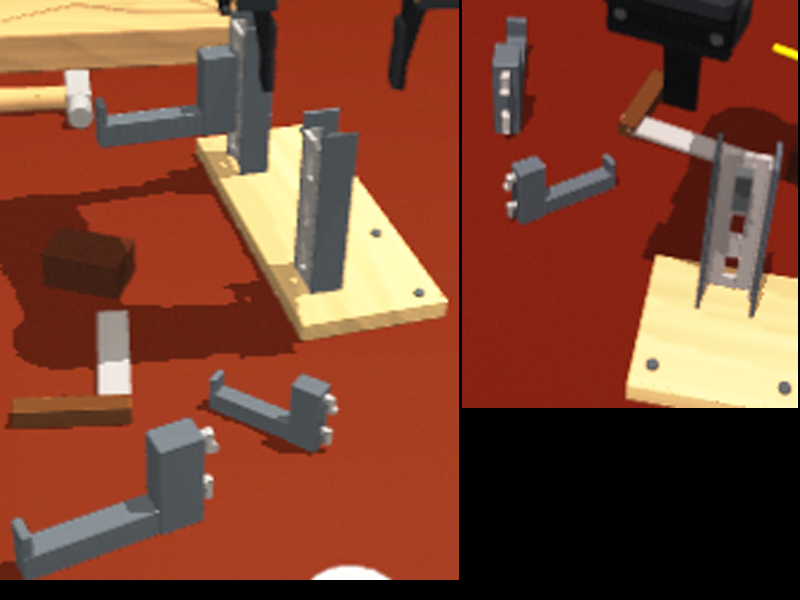

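View pics/a_wrist.png

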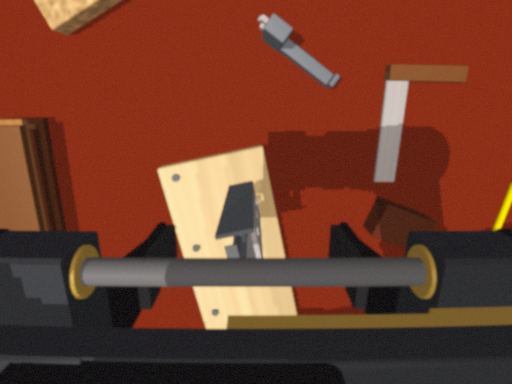

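The crop confirms A is the full-size arm: a tall head at side (231,236), claws pointing to +x, and its beam running to (170,268). B and C are miniatures. The wrist view shows the foot's front edge from (264,147) to (297,315).

```bash
cat > h.py <<'E'
from station import r,cams
import cv2,numpy as np
def cam(n):
    c=cams.get_calibration(n);K=c['camera_matrix'];k=c['k1']
    if n=='wrist':
        s=r.sense();T=np.eye(4);T[:3,:3]=s['ee_rot'];T[:3,3]=s['tcp_pos'];T=T@c['T_tool_cam'];R=T[:3,:3].T;t=-R@T[:3,3]
    else: R=cv2.Rodrigues(c['rvec'])[0];t=c['tvec']
    return K,k,R,np.array(t).ravel()
def ray(C,uv):
    K,k,R,t=C
    d=cv2.undistortPoints(np.array([[uv]],float),K,np.array([k,0,0,0.]))[0,0] 
    return -R.T@t,R.T@np.array([d[0],d[1],1])
def plane(C,uv,z):
    o,d=ray(C,uv);return o+d*(z-o[2])/d[2]
def proj(C,P):
    K,k,R,t=C;return cv2.projectPoints(np.atleast_2d(np.array(P,float)),cv2.Rodrigues(R)[0],t,K,np.array([k,0,0,0.]))[0][:,0]
def two(a,b):
    (o1,d1),(o2,d2)=a,b
    q=np.linalg.lstsq(np.c_[d1,-d2],o2-o1,rcond=None)[0];p,s=o1+d1*q[0],o2+d2*q[1];return (p+s)/2,np.linalg.norm(p-s)*1e3
E
python3 - <<'E'
from h import *
np.set_printoptions(precision=4,suppress=True)
S,G,W=cam('side'),cam('scene'),cam('wrist')
f=lambda x,y:(165+x/2.7,60+y/2.7); g=lambda x,y:(205+(x-462)/2.4,175+y/2.4)
for n,p in dict(tl=(148,432),tn=(182,452),tr=(207,440),tf=(172,420)).items(): print('head top',n,plane(S,f(*p),.08)[:2])
for n,p in dict(lip=(13,522),beamfoot=(28,575),headfoot=(163,530),headfootR=(204,517)).items(): print(n,plane(S,f(*p),0)[:2])
print('scene head',plane(G,g(508,55),.08)[:2])
for p in((264,147),(297,315),(160,168)): print('foot w',plane(W,p,.018)[:2])
for p in((303,325),(196,138),(446,297)): print('foot s',plane(S,f(*p),.018)[:2])
for p in((303,112),(339,108),(324,134),(358,134)): print('upr top s',plane(S,f(*p),.168)[:2])
for p in((298,288),(338,292)): print('upr base s',plane(S,f(*p),.018)[:2])
for p in((722,135),(780,145)): print('upr top g',plane(G,g(*p),.168)[:2])
for p in((698,305),(754,315)): print('upr base g',plane(G,g(*p),.018)[:2])
E
```

```text
head top tl [ 0.4806 -0.2146]
head top tn [ 0.5019 -0.235 ]
head top tr [ 0.519  -0.2247]
head top tf [ 0.4971 -0.2037]
lip [ 0.3854 -0.2143]
beamfoot [ 0.3975 -0.2633]
headfoot [ 0.4893 -0.2284]
headfootR [ 0.5186 -0.2179]
scene head [ 0.4999 -0.2135]
foot w [ 0.6112 -0.0245]
foot w [0.5631 0.2084]
foot w [0.7357 0.0003]
foot s [ 0.6137 -0.0262]
foot s [0.5474 0.2859]
foot s [0.7401 0.0054]
upr top s [0.6156 0.057 ]
upr top s [0.6455 0.0625]
upr top s [0.6271 0.0209]
upr top s [0.6536 0.0198]
upr base s [0.6164 0.0251]
upr base s [0.6495 0.0175]
upr top g [0.627  0.0193]
upr top g [0.6199 0.0587]
upr base g [0.6491 0.0234]
upr base g [0.6406 0.0652]
```

```bash
python3 -m handwheel '[[[0,0,0,-0.01,0.0475,0,0.087],[0,0,0,-0.01,0.0475,0,0.087],[0,0,-1.4,0,0,0,0.087],[0,0,-1.4,0,0,0,0.087],[0,0,-1.4,0,0,0,0.087],[0,0,-1.4,0,0,0,0.087],[0,0,-1.4,0,0,0,0.087],[0,0,-1.4,0,0,0,0.087],[0,0,-1.4,0,0,0,0.087],[0,0,-1.4,0,0,0,0.087],[0,0,-1.4,0,0,0,0.087],[0,0,-1.4,0,0,0,0.087]]]'; python3 -m handwheel '[[[0,0,-1.4,0,0,0.03,0.087],[0,0,-1.4,0,0,0.03,0.087],[0,0,-0.2,0,0,0.03,0.087],[0,1.33,0,0,0,0,0.087],[0,1.33,0,0,0,0,0.087],[0,1.33,0,0,0,0,0.087],[0,1.33,0,0,0,0,0.087],[0,1.33,0,0,0,0,0.087],[0,0,0,0,0,0,0.087],[0,0,0,0,0,0,0.087]]]'
python3 - <<'E'
from h import *
s=r.sense();print(np.round(s['ee_rot'],3),s['joints'])
cv2.imwrite("pics/c.png",cams.capture('wrist')[:,:,::-1])
E
```

```text
time_s: 1.35
tcp_pos: [0.5297, 0.02, 0.2222]
ee_rot: [[0.995, -0.099, -0.001], [-0.099, -0.995, -0.0], [-0.001, 0.0, -1.0]]
wrist_force: [0.3, -1.1, -0.3]
gripper_width: 1.002
gripper_force: 0.0
time_s: 2.35
tcp_pos: [0.5382, -0.0022, 0.1514]
ee_rot: [[0.829, 0.227, 0.511], [0.174, -0.973, 0.15], [0.531, -0.035, -0.847]]
wrist_force: [-0.2, 0.4, 0.3]
gripper_width: 0.996
gripper_force: 0.0
[[ 0.829  0.227  0.511]
 [ 0.174 -0.973  0.15 ]
 [ 0.531 -0.035 -0.847]] [ 17.3268888    6.5936507  -42.11435025   3.30198815  -9.16856857
  82.11460386]
```

View pics/c.png

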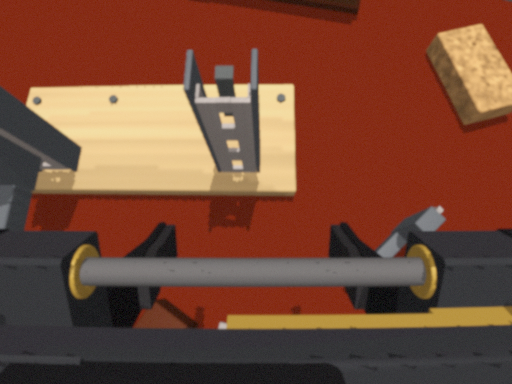

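The wrist view shows the empty upright: strip between (200,98) and (257,172), slots at about (228,121), (233,146) and (237,165), and the foot's front edge along row 193. I'll enlarge it for pixel positions.

```bash
python3 - <<'E'
from h import *
a=cv2.imread("pics/c.png")[45:195,175:275]
A=cv2.resize(a,None,fx=4,fy=4,interpolation=cv2.INTER_CUBIC)
b=cv2.imread("pics/a_scene.png")[225:310,295:345]
B=cv2.resize(b,None,fx=7,fy=7,interpolation=cv2.INTER_CUBIC)
c=np.zeros((600,760,3),np.uint8);c[:,:400]=A;c[:595,405:755]=B
cv2.imwrite("pics/d.png",c)
E
```

```text
(no output)
```

View pics/d.png

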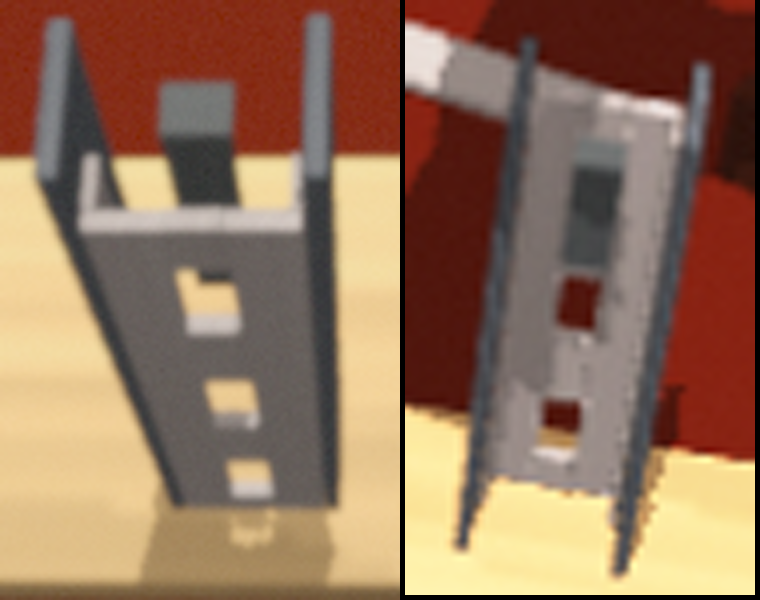

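```bash
python3 - <<'E'
from h import *
np.set_printoptions(precision=4,suppress=True)
W=cam('wrist');c=lambda x,y:(175+x/4,45+y/4)
q={}
for n,p,z in(('BL',(176,507),.018),('BR',(338,507),.018),('TL',(38,180),.168),('TR',(331,178),.168)):
    q[n]=plane(W,c(*p),z);print(n,q[n])
for a,b in(('BL','BR'),('TL','TR')):
    d=q[a]-q[b];print(np.linalg.norm(d),np.degrees(np.arctan2(-d[0],d[1])),(q[a]+q[b])/2)
e=[plane(W,p,.018) for p in((35,193),(294,194))];d=e[0]-e[1];print('foot edge',e,np.degrees(np.arctan2(-d[0],d[1])))
yaw=np.radians(11.8);n=np.array([np.cos(yaw),np.sin(yaw),0]);y=np.array([-n[1],n[0],0])
F=(q['BL']+q['BR']+q['TL']+q['TR'])/4;print('F',F)
for nm,p in dict(t_top=(208,270),t_bot=(214,335),m_top=(230,381),m_bot=(237,427),l_top=(248,461),l_bot=(252,497),striptop=(190,232),base=(257,507)).items():
    o,d=ray(W,c(*p));P=o+d*(n@(F-o))/(n@d);print(nm,'z %.4f y %.4f'%(P[2],(P-F)@y))
E
```

```text
BL [0.6161 0.0575 0.018 ]
BR [0.6253 0.0155 0.018 ]
TL [0.6146 0.0572 0.168 ]
TR [0.6237 0.0142 0.168 ]
0.04295587436664438 12.393135049784023 [0.6207 0.0365 0.018 ]
0.043939264219192344 12.033725783467053 [0.6191 0.0357 0.168 ]
foot edge [array([0.5497, 0.2479, 0.018 ]), array([ 0.6093, -0.0245,  0.018 ])] 12.34546147772467
F [0.6199 0.0361 0.093 ]
t_top z 0.1403 y -0.0007
t_bot z 0.1166 y 0.0008
m_top z 0.0966 y -0.0003
m_bot z 0.0731 y 0.0004
l_top z 0.0528 y -0.0003
l_bot z 0.0280 y 0.0007
striptop z 0.1521 y 0.0009
base z 0.0204 y -0.0000
```

```bash
cat >> h.py <<'E'
from scipy.spatial.transform import Rotation as Ro
def go(p,yaw):
    s=r.sense();R=np.array(s['ee_rot']);c,n=np.cos(np.radians(yaw)),np.sin(np.radians(yaw))
    T=np.array([[c,n,0],[n,-c,0],[0,0,-1]])
    print('t %.2f rot6'%s['time_s'],np.round(Ro.from_matrix(R.T@T).as_rotvec(degrees=True)/6,3),'then shift mm',np.round(T.T@(np.array(p)-s['tcp_pos'])*1e3,1),'F',np.round(s['wrist_force'],1))
E
python3 -c "
from h import *
go((.444,-.24,.16),20)"
```

```text
t 2.40 rot6 [-0.006 -5.353 -1.201] then shift mm [-169.9  191.5   -8.9] F [-0.7  0.4 -0.3]
```

```bash
python3 -m handwheel '[[[0,-1.34,-0.3,0,0,0,0.087],[0,-1.34,-0.3,0,0,0,0.087],[0,-1.34,-0.3,0,0,0,0.087],[0,-1.34,-0.3,0,0,0,0.087],[0,0,0,-0.034,0.038,-0.002,0.087],[0,0,0,-0.034,0.038,-0.002,0.087],[0,0,0,-0.034,0.038,-0.002,0.087],[0,0,0,-0.034,0.038,-0.002,0.087],[0,0,0,-0.034,0.038,-0.002,0.087],[0,0,0,0,0,0,0.087],[0,0,0,0,0,0,0.087]]]'
python3 - <<'E'
from h import *
go((.444,-.24,.16),20)
p=cams.capture('wrist')[:,:,::-1]
cv2.imwrite("pics/e.png",p); np.save('e_pose.npy',np.array([0]))
W=cam('wrist')
for x in(-.017,.017):
  for y in(-.012,.012):
    a=np.radians(20);print(x,y,proj(W,[.5+x*np.cos(a)-y*np.sin(a),-.2195+x*np.sin(a)+y*np.cos(a),.08])[0])
E
```

```text
time_s: 3.5
tcp_pos: [0.4436, -0.2354, 0.1582]
ee_rot: [[0.942, 0.336, 0.008], [0.336, -0.942, 0.002], [0.008, 0.001, -1.0]]
wrist_force: [-0.0, 0.0, -0.2]
gripper_width: 1.002
gripper_force: 0.0
t 3.50 rot6 [ 0.007 -0.08  -0.058] then shift mm [-1.2  4.5 -1.8] F [-0.   0.  -0.2]
-0.017 -0.012 [274.44860629 150.03380909]
-0.017 0.012 [243.44141304 150.18267049]
0.017 -0.012 [275.0238029  104.64558228]
0.017 0.012 [242.88481717 104.79558812]
```

View pics/e.png

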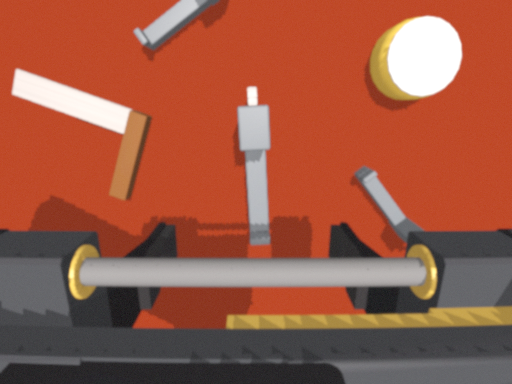

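The head's top face has corners at (238,108), (268,106), (270,150) and (240,151), with the claw at (252,95) and the lip at (260,240).

```bash
python3 - <<'E'
from h import *
W=cam('wrist')
im=cv2.imread('pics/e.png');g=cv2.cvtColor(im,cv2.COLOR_BGR2HSV)
m=((g[...,1]<60)&(g[...,2]>90)).astype(np.uint8);m2=m*0;m2[104:150,225:285]=m[104:150,225:285]
m2[:103]=0
c=max(cv2.findContours(m2,0,1)[0],key=cv2.contourArea);print(cv2.minAreaRect(c))
P=np.array([plane(W,p,.08) for p in cv2.boxPoints(cv2.minAreaRect(c))]);print(P[:,:2].round(4),P.mean(0))
Q=np.array([plane(W,p,.08) for p in((238,108),(268,106),(270,150),(240,151))]);print(Q[:,:2].round(4),Q.mean(0))
for a,b in((3,0),(2,1)):
  d=Q[b]-Q[a];print(np.degrees(np.arctan2(d[1],d[0])),np.linalg.norm(d))
print('beam',[np.degrees(np.arctan2(*(plane(W,a,z)-plane(W,b,z))[1::-1])) for a,b,z in(((246,152),(249,225),.024),((266,152),(268,222),.024))])
M=P.mean(0)
go((M[0],M[1],.051),20)
E
```

```text
((253.5, 126.5), (45.0, 31.0), 90.0)
[[ 0.5112 -0.1988]
 [ 0.519  -0.2206]
 [ 0.4875 -0.2323]
 [ 0.4794 -0.2098]] [ 0.4992508  -0.21536605  0.08      ]
[[ 0.5084 -0.1997]
 [ 0.5174 -0.2204]
 [ 0.487  -0.2333]
 [ 0.4784 -0.2117]] [ 0.49781047 -0.21629477  0.08      ]
21.794419714536716 0.032332191789258294
23.113496985116058 0.03304530829577891
beam [np.float64(21.74581049446662), np.float64(22.005992524770342)]
t 3.55 rot6 [ 0.004 -0.082 -0.039] then shift mm [ 58.4   1.  107.2] F [-0.1  0.6  0.2]
```

```bash
python3 -c "
from h import *
go((.4985,-.2157,.051),22)"
```

```text
t 3.55 rot6 [ 0.005 -0.082 -0.372] then shift mm [ 57.5   3.1 107.2] F [-0.1  0.6  0.2]
```

```bash
python3 -m handwheel '[[[0,-0.08,-0.37,0,0,0,0.087],[0,0,0,0.029,0.0015,0,0.087],[0,0,0,0.0285,0.0015,0,0.087],[0,0,0,0,0,0.03,0.087],[0,0,0,0,0,0.03,0.087],[0,0,0,0,0,0.03,0.087],[0,0,0,0,0,0.017,0.087],[0,0,0,0,0,0,0.087],[0,0,0,0,0,0,0.087]]]'; python3 -c "
from h import *
go((.4985,-.2157,.051),22)"
```

```text
time_s: 4.45
tcp_pos: [0.4992, -0.2143, 0.0516]
ee_rot: [[0.926, 0.377, 0.001], [0.377, -0.926, 0.0], [0.001, 0.0, -1.0]]
wrist_force: [0.7, 0.2, 0.2]
gripper_width: 0.999
gripper_force: 0.0
t 4.45 rot6 [ 0.003 -0.009  0.027] then shift mm [-1.2  1.   0.6] F [0.7 0.2 0.2]
```

```bash
python3 -m handwheel '[[[0,0,0,-0.001,0.001,0.0005,0.03],[0,0,0,0,0,0,0.03],[0,0,0,0,0,0,0.03],[0,0,0,0,0,0,0.0],[0,0,0,0,0,0,0.0],[0,0,0,0,0,0,0.0],[0,0,0,0,0,0,0.0],[0,0,0,0,0,0,0.0],[0,0,0,0,0,0,0.0],[0,0,0,0,0,0,0.0],[0,0,0,0,0,0,0.0]]]'; python3 -m handwheel '[[[0,0,0,0,0,0,0.0],[0,0,0,0,0,0,0.0],[0,0,0,0,0,0,0.0],[0,0,0,0,0,-0.01,0.0],[0,0,0,0,0,-0.03,0.0],[0,0,0,0,0,-0.04,0.0],[0,0,0,0,0,-0.04,0.0],[0,0,0,0,0,0,0.0],[0,0,0,0,0,0,0.0]]]'
```

```text
time_s: 5.55
tcp_pos: [0.4977, -0.2166, 0.0509]
ee_rot: [[0.927, 0.375, 0.001], [0.375, -0.927, 0.001], [0.001, -0.0, -1.0]]
wrist_force: [0.9, 0.5, 0.0]
gripper_width: 0.274
gripper_force: 29.9
time_s: 6.45
tcp_pos: [0.4971, -0.2163, 0.1716]
ee_rot: [[0.927, 0.374, 0.002], [0.374, -0.927, 0.002], [0.003, -0.001, -1.0]]
wrist_force: [-0.3, 0.6, -3.5]
gripper_width: 0.278
gripper_force: 29.9
```

```bash
python3 -c "
from h import *
go((.5544,.0219,.1715),12.2)"
```

```text
t 6.45 rot6 [-0.009 -0.025  1.63 ] then shift mm [ 1.064e+02 -2.207e+02  1.000e-01] F [-0.3  0.6 -3.5]
```

```bash
python3 -m handwheel '[[[0,0,0.55,0,0,0,0],[0,0,0.55,0,0,0,0],[0,0,0.53,0,0,0,0],[0,0,0,0.01,-0.03,0,0],[0,0,0,0.02,-0.038,0,0],[0,0,0,0.02,-0.038,0,0],[0,0,0,0.02,-0.038,0,0],[0,0,0,0.02,-0.038,0,0],[0,0,0,0.016,-0.0387,0,0],[0,0,0,0,0,0,0],[0,0,0,0,0,0,0],[0,0,0,0,0,0,0]]]'; python3 - <<'E'
from h import *
go((.5544,.0219,.1165),12.2)
for n in("wrist","side"): cv2.imwrite(f"pics/f_{n}.png",cams.capture(n)[:,:,::-1])
a=cv2.imread('pics/f_wrist.png')[20:230,130:380];b=cv2.imread('pics/f_side.png')[50:220,170:340]
c=np.zeros((600,800,3),np.uint8);c[:378,:450]=cv2.resize(a,(450,378),interpolation=2);c[:340,455:795]=cv2.resize(b,(340,340),interpolation=2)
cv2.imwrite('pics/f.png',c)
E
```

```text
time_s: 7.65
tcp_pos: [0.553, 0.0207, 0.1696]
ee_rot: [[0.977, 0.211, -0.003], [0.211, -0.977, -0.0], [-0.003, -0.0, -1.0]]
wrist_force: [0.4, 0.4, -4.0]
gripper_width: 0.273
gripper_force: 30.0
t 7.65 rot6 [-0.004  0.026 -0.001] then shift mm [ 1.6 -0.8 53.1] F [ 0.4  0.4 -4. ]
```

View pics/f.png

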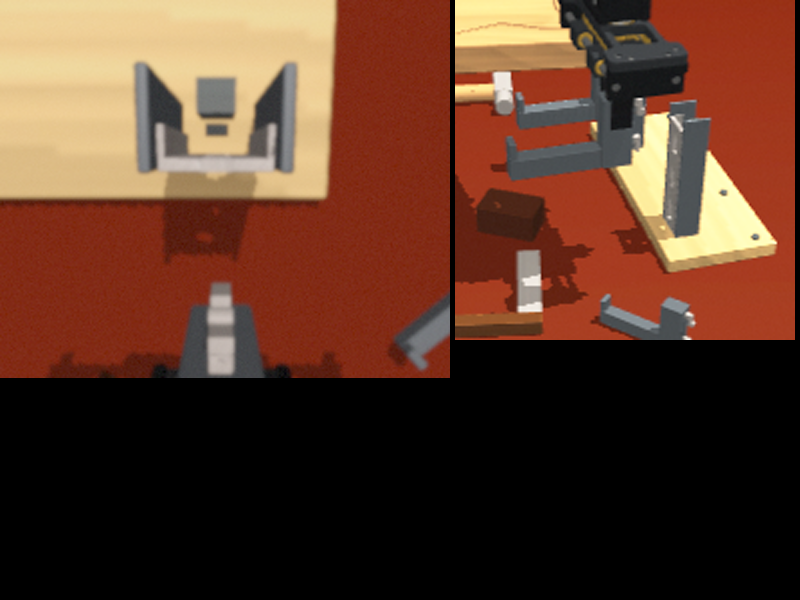

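The wrist crop shows the claw centred at column 221 and the post centred at about 216.5, so the tool needs roughly 1.1 mm along -y. Yaw is level. I'll check the in-hand pitch in the side view by comparing predicted points with the lip top (197,119) and the head's foot (257,131).

```bash
python3 - <<'E'
from h import *
s=r.sense();R=np.array(s['ee_rot']);t=s['tcp_pos'];S=cam('side')
B=np.c_[R[:,0],-R[:,1],-R[:,2]]
m=t+B@[.001,0,-.011];print('mid',m,'moment',s['moment'])
pr=lambda *v:proj(S,m+B@np.array(v))[0].round(1)
print('lip back-near top',pr(-.115,-.01,.003),'lip back near bottom',pr(-.115,-.01,-.04),'head near back foot',pr(.017,-.012,-.04),'head near front foot',pr(-.017,-.012,-.04))
a=cv2.imread('pics/f_side.png')[90:150,185:275];cv2.imwrite('pics/g.png',cv2.resize(a,None,fx=8,fy=8,interpolation=cv2.INTER_CUBIC))
E
```

```text
mid [0.55450185 0.02055731 0.15940855] moment [-0.12524556 -0.01633782  0.01898523]
lip back-near top [197.2 122.5] lip back near bottom [198.1 140.6] head near back foot [259.1 132.3] head near front foot [243.8 134.5]
```

View pics/g.png

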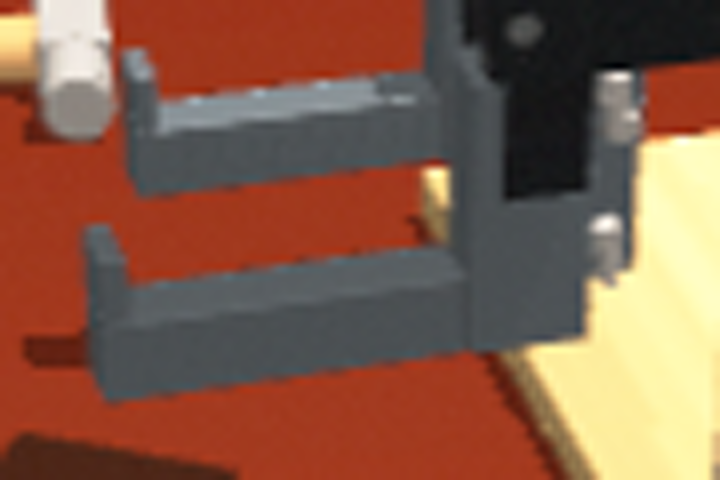

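Pitch in hand is level: the predicted points match to under 1 px. I'll descend to the estimated slot height with a 50 mm standoff.

```bash
python3 -m handwheel '[[[0,0.03,0,0.0016,-0.0011,0.02,0],[0,0,0,0,0,0.02,0],[0,0,0,0,0,0.0136,0],[0,0,0,0.01,0,0,0],[0,0,0,0.01,0,0,0],[0,0,0,0.008,0,0,0],[0,0,0,0,0,0,0],[0,0,0,0,0,0,0],[0,0,0,0,0,0,0]]]'; python3 - <<'E'
from h import *
go((.5544,.0219,.116),12.2)
cv2.imwrite("pics/k.png",cams.capture('wrist')[:,:,::-1][60:230,150:350])
im=cv2.imread('pics/k.png');cv2.imwrite('pics/k2.png',cv2.resize(im,None,fx=3.5,fy=3.5,interpolation=2))
E
```

```text
time_s: 8.65
tcp_pos: [0.5829, 0.0288, 0.1179]
ee_rot: [[0.977, 0.212, 0.004], [0.212, -0.977, 0.002], [0.004, -0.001, -1.0]]
wrist_force: [-0.0, -0.3, -3.7]
gripper_width: 0.27
gripper_force: 30.0
t 8.65 rot6 [-0.006 -0.041  0.004] then shift mm [-29.4   0.7   1.9] F [-0.  -0.3 -3.7]
```

View pics/k2.png

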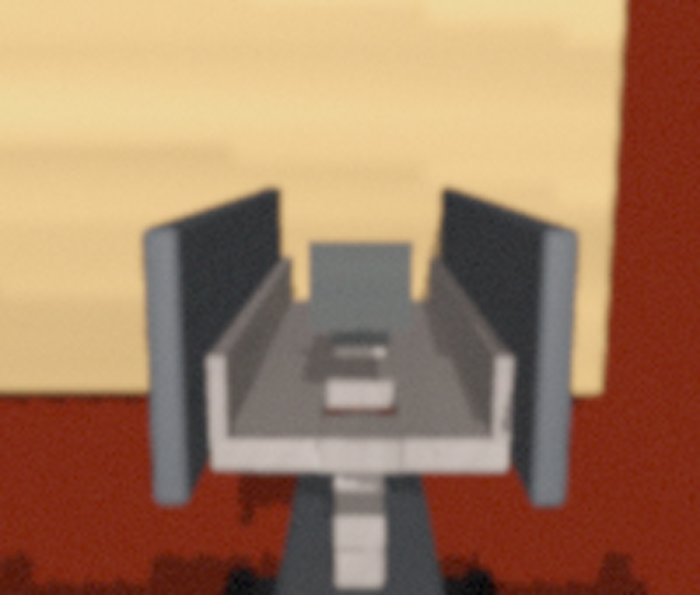

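The wrist view shows the claw at 359.5, the upper slot at 360.5 and the flanges centred on 361, so it is laterally aligned. Now I'll creep in.

```bash
python3 -m handwheel '[[[0,-0.04,0,0,0,0.0019,0],[0,0,0,0.002,0,0,0],[0,0,0,0.002,0,0,0],[0,0,0,0.001,0,0,0],[0,0,0,0.001,0,0,0],[0,0,0,0.001,0,0,0],[0,0,0,0,0,0,0],[0,0,0,0,0,0,0]]]'; python3 -c "
from h import *
go((.5871,.029,.116),12.2)"
```

```text
time_s: 9.5
tcp_pos: [0.59, 0.0304, 0.1158]
ee_rot: [[0.977, 0.212, -0.0], [0.212, -0.977, 0.001], [0.0, -0.001, -1.0]]
wrist_force: [0.3, -0.8, -4.6]
gripper_width: 0.275
gripper_force: 30.0
t 9.50 rot6 [-0.005 -0.001  0.005] then shift mm [-3.1  0.7 -0.2] F [ 0.3 -0.8 -4.6]
```

```bash
python3 -m handwheel '[[[0,0,0,0.001,0,0,0],[0,0,0,0.001,0,0,0],[0,0,0,0.001,0,0,0],[0,0,0,0,0,0,0],[0,0,0,0,0,0,0]]]'; python3 -c "
from h import *
go((.6023,.0323,.116),12.2)"
```

```text
time_s: 10.0
tcp_pos: [0.593, 0.031, 0.1158]
ee_rot: [[0.977, 0.212, -0.0], [0.212, -0.977, 0.001], [0.0, -0.001, -1.0]]
wrist_force: [0.4, 0.1, -3.7]
gripper_width: 0.276
gripper_force: 30.0
t 10.00 rot6 [-0.005 -0.001  0.005] then shift mm [ 9.4  0.7 -0.2] F [ 0.4  0.1 -3.7]
```

```bash
python3 -m handwheel '[[[0,0,0,0.001,0,0,0],[0,0,0,0.001,0,0,0],[0,0,0,0.001,0,0,0],[0,0,0,0.001,0,0,0],[0,0,0,0,0,0,0],[0,0,0,0,0,0,0]]]'; python3 -c "
from h import *
go((.6023,.0323,.116),12.2)"
```

```text
time_s: 10.6
tcp_pos: [0.5969, 0.0318, 0.1158]
ee_rot: [[0.977, 0.212, -0.0], [0.212, -0.977, 0.001], [0.0, -0.001, -1.0]]
wrist_force: [-0.3, 0.9, -4.8]
gripper_width: 0.279
gripper_force: 30.0
t 10.60 rot6 [-0.005 -0.     0.005] then shift mm [ 5.4  0.7 -0.2] F [-0.3  0.9 -4.8]
```

Still no contact, so both claws are in the slots. I'll continue towards the catch in small steps.

```bash
for i in 1; do python3 -m handwheel '[[[0,0,0,0.001,0,0,0],[0,0,0,0.001,0,0,0],[0,0,0,0.001,0,0,0],[0,0,0,0,0,0,0],[0,0,0,0,0,0,0]]]'; done; python3 -c "
from h import *
go((.6023,.0323,.116),12.2)"
```

```text
time_s: 11.1
tcp_pos: [0.5998, 0.0325, 0.1158]
ee_rot: [[0.977, 0.212, -0.0], [0.212, -0.977, 0.001], [0.0, -0.001, -1.0]]
wrist_force: [-0.6, 0.0, -3.4]
gripper_width: 0.273
gripper_force: 30.0
t 11.10 rot6 [-0.005 -0.001  0.005] then shift mm [ 2.4  0.7 -0.2] F [-0.6  0.  -3.4]
```

```bash
python3 -m handwheel '[[[0,0,0,0.001,0,0,0],[0,0,0,0.001,0,0,0],[0,0,0,0,0,0,0],[0,0,0,0,0,0,0]]]'; python3 -m handwheel '[[[0,0,0,0.001,0,0,0],[0,0,0,0,0,0,0],[0,0,0,0,0,0,0]]]'
```

```text
time_s: 11.5
tcp_pos: [0.6006, 0.0326, 0.1157]
ee_rot: [[0.977, 0.212, -0.003], [0.212, -0.977, -0.0], [-0.003, -0.0, -1.0]]
wrist_force: [-4.9, -0.3, -1.8]
gripper_width: 0.274
gripper_force: 30.0
time_s: 11.8
tcp_pos: [0.602, 0.0329, 0.1156]
ee_rot: [[0.977, 0.212, -0.001], [0.212, -0.977, 0.0], [-0.001, -0.0, -1.0]]
wrist_force: [-4.9, -0.0, -1.7]
gripper_width: 0.273
gripper_force: 30.0
```

```bash
python3 -m handwheel '[[[0,0,0,0.001,0,0,0],[0,0,0,0,0,0,0],[0,0,0,0,0,0,0]]]';python3 -m handwheel '[[[0,0,0,0.0007,0,0,0],[0,0,0,0,0,0,0],[0,0,0,0,0,0,0]]]'
```

```text
time_s: 12.1
tcp_pos: [0.603, 0.0331, 0.1156]
ee_rot: [[0.977, 0.212, -0.002], [0.212, -0.977, 0.0], [-0.001, -0.001, -1.0]]
wrist_force: [-5.2, -0.5, -1.3]
gripper_width: 0.274
gripper_force: 30.0
time_s: 12.4
tcp_pos: [0.6033, 0.0331, 0.1155]
ee_rot: [[0.977, 0.212, -0.003], [0.212, -0.977, -0.0], [-0.003, -0.0, -1.0]]
wrist_force: [-6.1, -0.7, -0.4]
gripper_width: 0.277
gripper_force: 30.0
```

```bash
python3 -m handwheel '[[[0,0,0,0.0007,0,0,0],[0,0,0,0,0,0,0],[0,0,0,0,0,0,0]]]';python3 -m handwheel '[[[0,0,0,0.0005,0,0,0],[0,0,0,0,0,0,0],[0,0,0,0,0,0,0]]]'
```

```text
time_s: 12.7
tcp_pos: [0.6033, 0.0331, 0.1153]
ee_rot: [[0.977, 0.211, -0.004], [0.211, -0.977, -0.0], [-0.004, -0.001, -1.0]]
wrist_force: [-8.0, -1.8, -1.0]
gripper_width: 0.273
gripper_force: 30.0
time_s: 13.0
tcp_pos: [0.6033, 0.0331, 0.1152]
ee_rot: [[0.977, 0.211, -0.005], [0.211, -0.977, -0.001], [-0.005, -0.0, -1.0]]
wrist_force: [-8.8, -1.6, -0.6]
gripper_width: 0.272
gripper_force: 30.0
```

The back face is on the strip: no further motion while the force rises to 9 N. Now pressing down.

```bash
python3 -m handwheel '[[[0,0,0,0,0,0.001,0],[0,0,0,0,0,0.001,0],[0,0,0,0,0,0.001,0],[0,0,0,0,0,0,0],[0,0,0,0,0,0,0]]]'; python3 -m handwheel '[[[0,0,0,0,0,0.001,0],[0,0,0,0,0,0.001,0],[0,0,0,0,0,0.001,0],[0,0,0,0,0,0,0],[0,0,0,0,0,0,0]]]'
```

```text
time_s: 13.5
tcp_pos: [0.6033, 0.0329, 0.1121]
ee_rot: [[0.977, 0.211, -0.005], [0.211, -0.977, -0.001], [-0.005, -0.0, -1.0]]
wrist_force: [-7.0, -1.0, -0.2]
gripper_width: 0.274
gripper_force: 30.0
time_s: 14.0
tcp_pos: [0.6033, 0.0329, 0.1086]
ee_rot: [[0.977, 0.211, -0.006], [0.211, -0.978, -0.001], [-0.006, -0.0, -1.0]]
wrist_force: [-6.2, -1.5, -2.9]
gripper_width: 0.274
gripper_force: 30.0
```

```bash
python3 -m handwheel '[[[0,0,0,0.0005,0,0.001,0],[0,0,0,0,0,0.001,0],[0,0,0,0,0,0.001,0],[0,0,0,0,0,0,0],[0,0,0,0,0,0,0]]]'; python3 -m handwheel '[[[0,0,0,0,0,0.001,0],[0,0,0,0,0,0,0],[0,0,0,0,0,0,0]]]'; python3 -m handwheel '[[[0,0,0,0,0,0.001,0],[0,0,0,0,0,0,0],[0,0,0,0,0,0,0]]]'
```

```text
time_s: 14.5
tcp_pos: [0.6033, 0.0329, 0.1058]
ee_rot: [[0.978, 0.211, -0.006], [0.211, -0.978, -0.001], [-0.006, -0.0, -1.0]]
wrist_force: [-8.7, -2.6, -1.3]
gripper_width: 0.273
gripper_force: 30.0
time_s: 14.8
tcp_pos: [0.6033, 0.0328, 0.105]
ee_rot: [[0.978, 0.211, -0.006], [0.211, -0.978, -0.001], [-0.006, -0.0, -1.0]]
wrist_force: [-8.5, -1.3, -0.7]
gripper_width: 0.275
gripper_force: 30.0
time_s: 15.1
tcp_pos: [0.6034, 0.0328, 0.1047]
ee_rot: [[0.977, 0.211, -0.006], [0.211, -0.977, -0.001], [-0.006, -0.0, -1.0]]
wrist_force: [-9.9, -1.4, 2.8]
gripper_width: 0.275
gripper_force: 30.0
```

```bash
for i in 1; do python3 -m handwheel '[[[0,0,0,0,0,0.001,0],[0,0,0,0,0,0,0],[0,0,0,0,0,0,0]]]'; python3 -m handwheel '[[[0,0,0,0,0,0.001,0],[0,0,0,0,0,0,0],[0,0,0,0,0,0,0]]]'; done
```

```text
time_s: 15.4
tcp_pos: [0.6034, 0.0328, 0.1047]
ee_rot: [[0.977, 0.211, -0.005], [0.211, -0.977, -0.001], [-0.006, 0.0, -1.0]]
wrist_force: [-10.9, -1.4, 7.6]
gripper_width: 0.273
gripper_force: 30.0
time_s: 15.7
tcp_pos: [0.6035, 0.0328, 0.1046]
ee_rot: [[0.977, 0.212, -0.005], [0.212, -0.977, -0.001], [-0.005, 0.0, -1.0]]
wrist_force: [-13.1, -1.0, 10.6]
gripper_width: 0.273
gripper_force: 30.0
```

```bash
python3 -m handwheel '[[[0,0,0,-0.0005,0,0.001,0],[0,0,0,0,0,0.001,0],[0,0,0,0,0,0,0],[0,0,0,0,0,0,0]]]'; python3 - <<'E'
from h import *
a=[cams.capture(n)[:,:,::-1] for n in('scene','wrist')]
A=cv2.resize(a[0][220:310,275:355],None,fx=6,fy=6,interpolation=2);B=cv2.resize(a[1][100:240,200:310],None,fx=2.8,fy=2.8,interpolation=2)
c=np.zeros((560,800,3),np.uint8);c[:540,:480]=A;c[:B.shape[0],485:485+B.shape[1]]=B;cv2.imwrite('pics/m.png',c)
E
```

```text
time_s: 16.1
tcp_pos: [0.6035, 0.0328, 0.1045]
ee_rot: [[0.977, 0.212, -0.003], [0.212, -0.977, -0.002], [-0.004, 0.001, -1.0]]
wrist_force: [-15.5, -0.5, 17.5]
gripper_width: 0.272
gripper_force: 30.0
```

View pics/m.png

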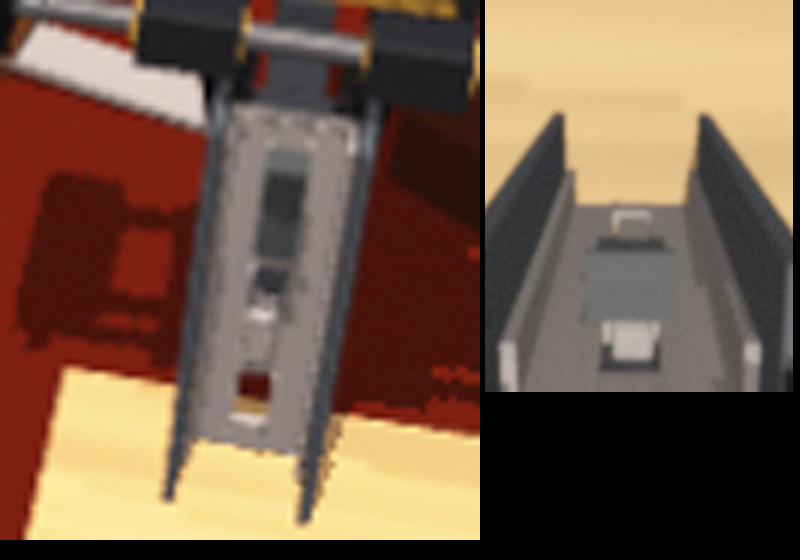

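The claws are in their slots and a hard stop holds at about 21 N. Next I'll unload and then tug gently up and out to test the lock.

```bash
python3 -m handwheel '[[[0,0,0,-0.0005,0,-0.002,0],[0,0,0,-0.0005,0,-0.002,0],[0,0,0,0,0,-0.001,0],[0,0,0,0,0,0,0],[0,0,0,0,0,0,0]]]'; python3 -m handwheel '[[[0,0,0,0,0,-0.001,0],[0,0,0,0,0,-0.001,0],[0,0,0,0,0,0,0],[0,0,0,0,0,0,0]]]';  python3 -m handwheel '[[[0,0,0,0,0,-0.001,0],[0,0,0,0,0,0,0],[0,0,0,0,0,0,0]]]'
```

```text
time_s: 16.7
tcp_pos: [0.6034, 0.033, 0.105]
ee_rot: [[0.977, 0.211, -0.003], [0.211, -0.977, -0.0], [-0.003, -0.0, -1.0]]
wrist_force: [-6.5, -1.1, -3.8]
gripper_width: 0.275
gripper_force: 30.0
time_s: 17.1
tcp_pos: [0.6033, 0.0333, 0.1064]
ee_rot: [[0.977, 0.211, -0.004], [0.211, -0.977, -0.0], [-0.004, -0.001, -1.0]]
wrist_force: [-5.3, -1.6, -7.6]
gripper_width: 0.27
gripper_force: 30.0
time_s: 17.4
tcp_pos: [0.6032, 0.0333, 0.107]
ee_rot: [[0.977, 0.211, -0.004], [0.211, -0.977, 0.0], [-0.004, -0.001, -1.0]]
wrist_force: [-4.0, -2.2, -13.8]
gripper_width: 0.273
gripper_force: 30.0
```

```bash
python3 -m handwheel '[[[0,0,0,0,0,0.001,0],[0,0,0,0,0,0.001,0],[0,0,0,-0.001,0,0,0],[0,0,0,0,0,0,0],[0,0,0,0,0,0,0]]]'; python3 -m handwheel '[[[0,0,0,-0.001,0,0,0],[0,0,0,0,0,0,0],[0,0,0,0,0,0,0]]]'
```

```text
time_s: 17.9
tcp_pos: [0.6033, 0.0332, 0.1067]
ee_rot: [[0.977, 0.212, -0.001], [0.212, -0.977, 0.0], [-0.001, -0.001, -1.0]]
wrist_force: [-4.8, -0.9, -11.4]
gripper_width: 0.276
gripper_force: 30.0
time_s: 18.2
tcp_pos: [0.6033, 0.0333, 0.1068]
ee_rot: [[0.977, 0.212, 0.001], [0.212, -0.977, 0.001], [0.002, -0.0, -1.0]]
wrist_force: [-1.2, -1.4, -12.1]
gripper_width: 0.268
gripper_force: 30.0
```

```bash
python3 -m handwheel '[[[0,0,0,0,0,0.001,0],[0,0,0,0,0,0.001,0],[0,0,0,0,0,0,0],[0,0,0,0,0,0,0]]]'; python3 -m handwheel '[[[0,0,0,-0.001,0,0,0],[0,0,0,-0.001,0,0,0],[0,0,0,0,0,0,0],[0,0,0,0,0,0,0]]]'; python3 -m handwheel '[[[0,0,0,-0.001,0,0,0],[0,0,0,0,0,0,0],[0,0,0,0,0,0,0]]]'
```

```text
time_s: 18.6
tcp_pos: [0.6034, 0.0332, 0.1062]
ee_rot: [[0.977, 0.212, 0.002], [0.212, -0.977, 0.001], [0.002, -0.0, -1.0]]
wrist_force: [-4.5, -1.1, -3.0]
gripper_width: 0.274
gripper_force: 30.0
time_s: 19.0
tcp_pos: [0.6021, 0.0332, 0.1056]
ee_rot: [[0.977, 0.212, 0.003], [0.212, -0.977, 0.001], [0.004, -0.001, -1.0]]
wrist_force: [-0.3, 0.4, -4.6]
gripper_width: 0.277
gripper_force: 30.0
time_s: 19.3
tcp_pos: [0.6017, 0.0331, 0.1055]
ee_rot: [[0.977, 0.212, 0.005], [0.212, -0.977, 0.002], [0.005, -0.001, -1.0]]
wrist_force: [4.7, 1.5, -5.0]
gripper_width: 0.273
gripper_force: 30.0
```

The force is zero inside the 1.6 mm of play and there are hard stops upward and outward, so the catch has snapped shut. I'll let it rest and release it.

```bash
python3 -m handwheel '[[[0,0,0,0.001,0,0.0005,0],[0,0,0,0.0,0,0.0005,0],[0,0,0,0,0,0,0],[0,0,0,0,0,0,0.03],[0,0,0,0,0,0,0.045],[0,0,0,0,0,0,0.06],[0,0,0,0,0,0,0.06],[0,0,0,0,0,0,0.06],[0,0,0,0,0,0,0.06]]]'; python3 -m handwheel '[[[0,0,0,0,0,0,0.06],[0,0,0,0,0,0,0.06],[0,0,0,0,0,-0.01,0.06],[0,0,0,0,0,-0.03,0.06],[0,0,0,0,0,-0.04,0.06],[0,0,0,0,0,-0.04,0.06],[0,0,0,-0.04,0,-0.01,0.06],[0,0,0,-0.04,0,0,0.06],[0,0,0,-0.04,0,0,0.06],[0,0,0,0,0,0,0.06],[0,0,0,0,0,0,0.06]]]'
python3 - <<'E'
from h import *
a=[cams.capture(n)[:,:,::-1] for n in('side','scene')]
A=cv2.resize(a[0][60:200,180:340],None,fx=2.9,fy=2.9,interpolation=2);B=cv2.resize(a[1][210:320,275:355],None,fx=4,fy=4,interpolation=2)
c=np.zeros((450,800,3),np.uint8);c[:A.shape[0],:A.shape[1]]=A;c[:B.shape[0],470:470+B.shape[1]]=B;cv2.imwrite('pics/n.png',c)
E
```

```text
time_s: 20.2
tcp_pos: [0.6005, 0.0326, 0.1038]
ee_rot: [[0.977, 0.212, -0.0], [0.212, -0.977, 0.0], [-0.0, -0.0, -1.0]]
wrist_force: [-0.5, 0.1, 0.0]
gripper_width: 0.662
gripper_force: 0.0
time_s: 21.3
tcp_pos: [0.4834, 0.0071, 0.2353]
ee_rot: [[0.977, 0.212, 0.003], [0.212, -0.977, 0.001], [0.003, -0.0, -1.0]]
wrist_force: [1.5, 0.2, -0.6]
gripper_width: 0.689
gripper_force: 0.0
```

View pics/n.png

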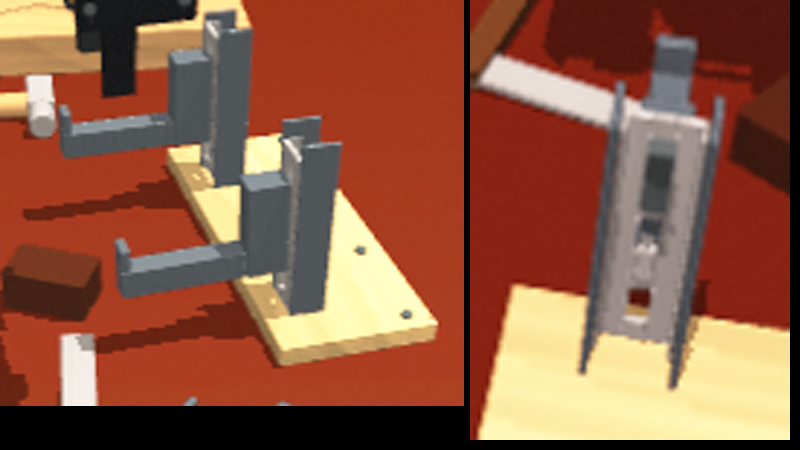

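The arm hangs square on its upright like its partner, with its head flush on the strip at (265,225). The robot is clear and the offcut is untouched, so I'm handing in.

```bash
python3 -c "
from station import r
print(r.finish_job())"
```

```text
the job is handed in; nothing more can be done
None
```

I hung the loose rack arm in the two upper slots and pressed it down to its hard stop. A gentle tug up and out met firm stops with no spring push, so I judged the catch shut. I handed the job in at about 21 s with the robot clear and the offcut and wax tin untouched; the hand-in gave no verdict.

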